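# Switch on the hot plate

## Task

Switch on the hot plate under the pan: on its control strip press the long bar key (mains) first, then the large round key (heat), and last the square key (keep warm), each gently with the closed fingertips until it stays well down. Leave the small round key up, and leave the pan, water bottle, mug and jar standing where they are; nothing is to be picked up.

Things in the scene. Friction and masses are not known exactly. Their poses are not given: they have to be found in the camera images.
- hotplate: black table-top hot plate, fixed, 300 mm (x) by 280 (y), 60 high; steel heating disc 190 mm across, 4 mm proud, centred at x +45 mm. Origin: centre of its underside, on the table. Its top along the -x edge (robot side) is the control strip: four grey keys in a row along y, 62 mm apart, at x = -113 mm; which key stands in which place varies
- bar_key: long bar key (mains), grey plastic cap 18 mm (x) by 42 mm (y), in a thin dark bezel 2 mm high. Its cap stands 17 mm above the strip when up and 7 mm when fully down. Origin: centre of the key, at the strip's surface (60 mm above the table); z up, x away from the robot-side edge of the hot plate, y along the strip. The frame is fixed: it does not go down with the cap.
- disc_key: large round key (heat), grey plastic cap 32 mm across, in a thin dark bezel 2 mm high. Its cap stands 17 mm above the strip when up and 7 mm when fully down. Origin: centre of the key, at the strip's surface (60 mm above the table); z up, x away from the robot-side edge of the hot plate, y along the strip. The frame is fixed: it does not go down with the cap.
- square_key: square key (keep warm), grey plastic cap 24 by 24 mm, in a thin dark bezel 2 mm high. Its cap stands 17 mm above the strip when up and 7 mm when fully down. Origin: centre of the key, at the strip's surface (60 mm above the table); z up, x away from the robot-side edge of the hot plate, y along the strip. The frame is fixed: it does not go down with the cap.
- dot_key: small round key, not to be pressed, grey plastic cap 16 mm across, in a thin dark bezel 2 mm high. Its cap stands 17 mm above the strip when up and 7 mm when fully down. Origin: centre of the key, at the strip's surface (60 mm above the table); z up, x away from the robot-side edge of the hot plate, y along the strip. The frame is fixed: it does not go down with the cap.
- bar (a joint): travel of the long bar key's cap straight down: 0 m = up (as it starts), 0.010 m = hard stop. It starts to move at about 3 N, needs 4.4 N at 5 mm and 5.9 N at 10 mm, and stays wherever it is left (does not spring back). Counts as down above 0.005 m; pressing hard on the stop (over 25 N) is not gentle
- disc (a joint): travel of the large round key's cap straight down: 0 m = up (as it starts), 0.010 m = hard stop. It starts to move at about 3 N, needs 4.4 N at 5 mm and 5.9 N at 10 mm, and stays wherever it is left (does not spring back). Counts as down above 0.005 m; pressing hard on the stop (over 25 N) is not gentle
- square (a joint): travel of the square key's cap straight down: 0 m = up (as it starts), 0.010 m = hard stop. It starts to move at about 3 N, needs 4.4 N at 5 mm and 5.9 N at 10 mm, and stays wherever it is left (does not spring back). Counts as down above 0.005 m; pressing hard on the stop (over 25 N) is not gentle
- dot (a joint): travel of the small round key's cap straight down: 0 m = up (as it starts), 0.010 m = hard stop. It starts to move at about 3 N, needs 4.4 N at 5 mm and 5.9 N at 10 mm, and stays wherever it is left (does not spring back). Counts as down above 0.005 m; pressing hard on the stop (over 25 N) is not gentle
- pan: small open steel saucepan, loose, 0.7 kg, on the heating disc: 144 mm across the rim, 50 mm high, black handle along its own +x reaching 198 mm from its axis and up to 64 mm above its foot. Origin: centre of its underside
- water: clear water bottle with blue cap, loose, 64 mm across, 200 mm high, standing on the table on the +y side of the hot plate. Origin: centre of its underside
- mug: white mug, loose, 80 mm across, 90 mm high, handle at its own +y, standing on the table on the -y side of the hot plate. Origin: centre of its underside
- jar: amber jar with steel cap, loose, 70 mm across, 100 mm high, on the table behind the mug. Origin: centre of its underside
Not all that is in view belongs to the job. What is shaped like the jar but blue or turquoise is not meant.

How it is judged:
By the outcome, as a careful person would: the job done as asked, in the order asked, and still so for the second after the job is handed in, with the robot touching nothing.
It also fails if it takes over 42 s, if anything falls off the work surface, if the arm or the gripper's body presses on something with over 40 N, if the wrist force passes 120 N, or if a joint passes its speed limit or range.

## Robot

A 6-joint arm with a two-finger parallel gripper is mounted at the origin on the work surface. World frame = base frame: x ahead of the robot, y to its left, z up, the work surface at z = 0. Lengths are in m, angles in degrees, forces in N, time in s.
With the tool pointing down it reaches from about 0.4 to 0.825 m from the base axis. Payload 7 kg.
Tool frame: the origin (TCP) lies midway between the tips of the shut fingers; the grasp point (between the pads) lies r.pinch_z behind it (r.pinch_z is the distance from the TCP to the grasp point, in m); z points along the fingers, y is the line along which they close (so a half turn about z gives the same grasp; the last joint's range is limited). The gripper opens to 88 mm and grips with 3 to 60 N. Pads are 19 mm wide; open, the fingers measure 130 mm over their backs; the gripper's body (78 mm by 193 mm) begins 47 mm behind the grasp point.
Start: joints at [-53.623, 20.546, 0.682, 0, -70.136, -16.507], TCP at [0.229, -0.635, 0.227] pointing down, gripper open.
Joint ranges: [-176.03, 176.03], [-82.01, 121.73], [-58.28, 71.71], [-173.87, 95.51], [-174.79, -0.11], [-173.66, 173.66]. Speed limits (degrees/s): [136.94, 136.94, 172.46, 180, 180, 180].

## Interface

Orientations are given as [roll, pitch, yaw] about the fixed x, y, z axes, in that order (R = Rz(yaw) Ry(pitch) Rx(roll)).
In Python, from plant import r, optics, job gives the robot as it stands.
- The arm moves only by the shell command python3 -m crank 'ROWS' [FORCE]. ROWS is JSON, a list of rows, each an object with "xyz": the shift along the tool's x, y, z in units of 30 mm (1.0 is 30 mm), a list of three; "delta_rot": the turn, a rotation vector about the tool's x, y, z in degrees, a list of three; "claw": the closure, from 0 (fully open) to 1 (shut). A call has 1 to 20 rows; each row is the pose to reach, as a shift and turn from the pose commanded when the call began, along the tool's axes at that moment; what a row does not reach only later rows make up. A row lasts 1/8 s, in which the tool goes at most 62.5 mm and 10.7 degrees, less where a joint would pass 70% of its speed; a pose out of reach is approached as far as the arm can. A call with a gripper value outside its range is refused whole. The fingers move at their own pace and stop on an object; FORCE is the grip in N (left out, the last holds). Time passes only in rows, so rows that repeat a pose let the fingers close. It gives the time, the measured TCP pose, the force, the opening and the grip force at its end, in the units of the state.
- r.get_state(): the state, without advancing time (a new reading comes with each control period).
- optics.capture(name): name is "side" or "top" or "wrist"; returns a dict with "img" (400x640x3 uint8, blue, green, red), "fovy" (degrees; the focal length in pixels is half the picture's height over the tangent of half this angle, whatever the lens; pixels are square), "cx", "cy" (the principal point, pixels), "eye" and "rotation" of the camera in the world; the wrist camera has in their place "hand_eye" (4x4, takes a point from camera to tool coordinates, whose origin is the TCP and whose axes are the flange's). Camera axes: x right, y up, looking along -z (the intrinsics and any distortion apply to the point x, -y, -z); pixel columns grow to the right and rows downward; lengths in m; the calibration is good to about 2 mm. The wrist camera is an equidistant fisheye: a pixel r from the principal point sees the ray r / f radians off the axis. A picture is of the moment at which its call begins: read the wrist's pose just before it. There is no depth.
- job.close_job(): hands the job in; it is judged then, once.
The state is a dict: "time_s": time; "joints": joint angles; "qd": joint speeds; "joint_torque": joint torques, N m; "tcp_pos": TCP position; "eef_rot": TCP orientation; "contact_force": force on the tool from outside, world axes, zero at the start; "moment": the same for the moment, N m; "gripper_width": finger opening in m; "gripper_force": force on a finger pad.
Only numpy, scipy, OpenCV 4.12 (cv2) and the standard library are available. Lean on these libraries where they do the work, as an engineer would, in place of code of your own. Each camera call takes 0.05 s, during which the arm holds its last target. There are 200 camera calls.

## Working session

There is one attempt and no reset: what is moved stays moved. The work goes in short steps, Python scripts to look and compute and a shell command to move; the robot and the scene stay as the last step left them, time stands still between calls to the robot, and variables do not carry over. Pictures are saved under pics/ and viewed, at most 10 in all, crops included, and the job is handed in when it is done.

```bash
mkdir -p pics; python3 - <<'E'
from plant import r,optics
import cv2
s=r.get_state();print(s['time_s'],s['tcp_pos'],s['eef_rot'],s['gripper_width'],r.pinch_z)
for n in('top','side'):
    c=optics.capture(n);cv2.imwrite(f'pics/{n}.png',c['img']);print({k:v for k,v in c.items() if k!='img'})
E
```

```text
0.0 [ 0.22922632 -0.63438562  0.22564223] [ 1.79907651e+02 -8.88598150e-03 -1.60136499e+02] 0.08780792499483032 0.0188
{'fovy': 55.62538199084455, 'cx': 321.3326709864064, 'cy': 200.34497889405839, 'eye': array([ 0.48416212, -0.0042345 ,  0.86584041]), 'rotation': array([ 10.99099795,   2.74729633, -90.89162452])}
{'fovy': 44.164781309898444, 'cx': 324.96287844657445, 'cy': 207.22493320675855, 'eye': array([0.13109308, 0.48979782, 0.70469919]), 'rotation': array([  46.99447531,   -0.83979566, -134.13405275])}
```

View pics/top.png

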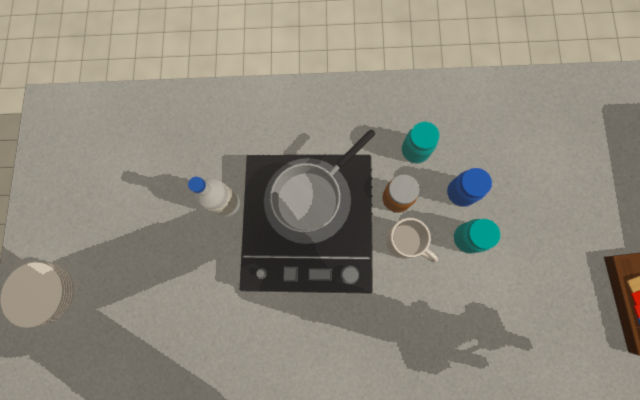

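View pics/side.png

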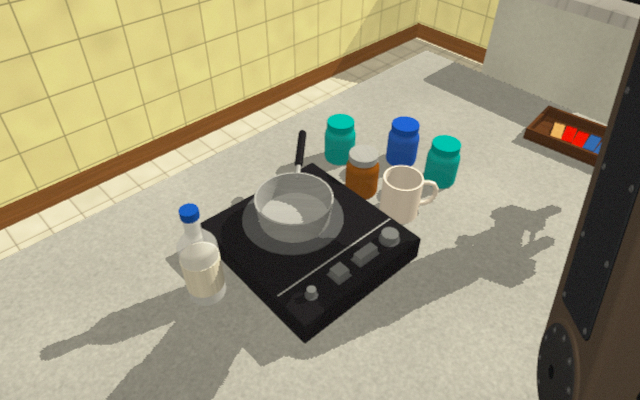

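Top view: hot plate spans about (243–372, 155–292). The keys, left to right, are dot (261,273), square (291,273), bar (320,273) and disc (350,274). The side view agrees.

```bash
cat > h.py <<'E'
import numpy as np
from scipy.spatial.transform import Rotation as Ro
def ray(c,u,v):
    f=200/np.tan(np.radians(c['fovy']/2))
    return Ro.from_euler('xyz',c['rotation'],degrees=True).apply([(u-c['cx'])/f,-(v-c['cy'])/f,-1])
def pt(c,u,v,z):
    d=ray(c,u,v);return c['eye']+d*(z-c['eye'][2])/d[2]
E
python3 - <<'E'
from plant import optics
from h import *
import cv2
np.set_printoptions(precision=4,suppress=True)
c=optics.capture('top')
for n,u,v,z in [('dot',261,273,.077),('sq',291,273,.077),('bar',320,273,.077),('disc',350,274,.077),('cTL',247,155,.06),('cTR',372,155,.06),('cBL',241,291,.06),('cBR',373,292,.06)]:print(n,pt(c,u,v,z))
s=optics.capture('side')
for n,u,v in [('dot',311,289),('sq',340,268),('bar',366,250),('disc',390,232)]:print('side',n,pt(s,u,v,.077))
cv2.imwrite('pics/crop.png',cv2.resize(c['img'][245:300,230:385],None,fx=5,fy=5,interpolation=cv2.INTER_CUBIC))
E
```

```text
dot [0.4887 0.1581 0.077 ]
sq [0.4877 0.0959 0.077 ]
bar [0.4868 0.0363 0.077 ]
disc [ 0.4838 -0.0249  0.077 ]
cTL [0.7491 0.1971 0.06  ]
cTR [ 0.7405 -0.0814  0.06  ]
cBL [0.4524 0.2032 0.06  ]
cBR [ 0.4467 -0.0714  0.06  ]
side dot [0.4866 0.1629 0.077 ]
side sq [0.4852 0.0988 0.077 ]
side bar [0.4826 0.0381 0.077 ]
side disc [ 0.4823 -0.0247  0.077 ]
```

View pics/crop.png

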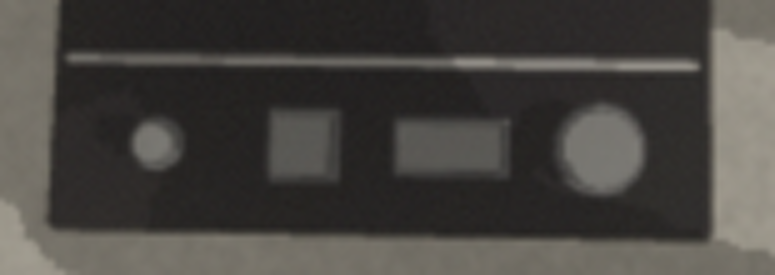

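Crop: cap centres give square ≈ (0.4855, 0.0975), bar ≈ (0.484, 0.037), disc ≈ (0.483, −0.025). That matches the 62 mm spacing, with the strip turned about −1.3°. I'll go above the bar, fingers shut, tool y along the strip.

```bash
python3 -m crank '[{"xyz":[-15.6,18.15,0],"delta_rot":[0,0,21],"claw":1},{"xyz":[-15.6,18.15,0],"delta_rot":[0,0,21],"claw":1},{"xyz":[-15.6,18.15,0],"delta_rot":[0,0,21],"claw":1},{"xyz":[-15.6,18.15,0],"delta_rot":[0,0,21],"claw":1},{"xyz":[-15.6,18.15,0],"delta_rot":[0,0,21],"claw":1},{"xyz":[-15.6,18.15,0],"delta_rot":[0,0,21],"claw":1},{"xyz":[-15.6,18.15,0],"delta_rot":[0,0,21],"claw":1},{"xyz":[-15.6,18.15,0],"delta_rot":[0,0,21],"claw":1},{"xyz":[-15.6,18.15,0],"delta_rot":[0,0,21],"claw":1},{"xyz":[-15.6,18.15,0],"delta_rot":[0,0,21],"claw":1},{"xyz":[-15.6,18.15,0],"delta_rot":[0,0,21],"claw":1},{"xyz":[-15.6,18.15,0],"delta_rot":[0,0,21],"claw":1},{"xyz":[-15.6,18.15,0],"delta_rot":[0,0,21],"claw":1},{"xyz":[-15.6,18.15,0],"delta_rot":[0,0,21],"claw":1},{"xyz":[-15.6,18.15,2],"delta_rot":[0,0,21],"claw":1},{"xyz":[-15.6,18.15,3.5],"delta_rot":[0,0,21],"claw":1},{"xyz":[-15.6,18.15,3.5],"delta_rot":[0,0,21],"claw":1},{"xyz":[-15.6,18.15,3.5],"delta_rot":[0,0,21],"claw":1}]' 10
python3 - <<'E'
from plant import r,optics
from h import *
import cv2
s=r.get_state();print(s['tcp_pos'],s['eef_rot'],s['contact_force'])
c=optics.capture('wrist');H=np.array(c['hand_eye'])
print(c['fovy'],c['cx'],c['cy'],H)
im=c['img'].copy()
f=200/np.tan(np.radians(c['fovy']/2))
Rt=Ro.from_euler('xyz',s['eef_rot'],degrees=True)
for P in [(.484,.037,.077),(.4855,.0975,.077),(.483,-.025,.077),(.487,.159,.077)]:
    t=Rt.inv().apply(np.array(P)-s['tcp_pos']);k=H[:3,:3].T@(t-H[:3,3])
    v=np.array([k[0],-k[1],-k[2]]);th=np.arctan2(np.hypot(v[0],v[1]),v[2]);q=v[:2]/np.hypot(v[0],v[1])*th*f+[c['cx'],c['cy']]
    print(q);cv2.drawMarker(im,tuple(int(a) for a in q.round()),(0,0,255),cv2.MARKER_CROSS,9,1)
cv2.imwrite('pics/w.png',im)
E
```

```text
time_s: 2.45
tcp_pos: [0.4855, 0.036, 0.1233]
eef_rot: [180.0, 0.1, 178.9]
contact_force: [-0.4, 0.2, 0.6]
gripper_width: 0.0004
gripper_force: 0.0
[0.4854901  0.03604722 0.12330834] [1.79988733e+02 1.03750273e-01 1.78851597e+02] [-0.39687634  0.23999506  0.64231484]
65.70646984690485 315.18447205174914 197.72066460926592 [[ 4.41877701e-04  9.62748617e-01  2.70397680e-01  7.39029907e-02]
 [ 9.99999825e-01 -5.31456909e-04  2.58070929e-04  5.44316783e-04]
 [ 3.92162145e-04  2.70397519e-01 -9.62748684e-01 -1.57822323e-01]
 [ 0.00000000e+00  0.00000000e+00  0.00000000e+00  1.00000000e+00]]
[315.78185034 218.36005367]
[400.16280106 218.25755134]
[229.33528866 218.10616911]
[474.57540582 217.26208765]
```

View pics/w.png

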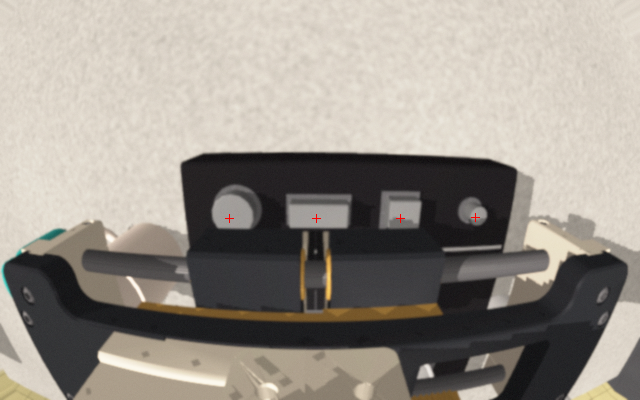

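The wrist view confirms the order: disc (233,213), bar (319,~213), square (404,~211), dot (473,212). The keys sit about 3 mm nearer the robot and 2 mm more to +y than my marks. I'll correct for that and press the bar in steps.

```bash
python3 -m crank '[{"xyz":[0.1,0.07,0.7],"delta_rot":[0,0,0],"claw":1},{"xyz":[0.1,0.07,1.2],"delta_rot":[0,0,0],"claw":1},{"xyz":[0.1,0.07,1.4],"delta_rot":[0,0,0],"claw":1},{"xyz":[0.1,0.07,1.5],"delta_rot":[0,0,0],"claw":1},{"xyz":[0.1,0.07,1.55],"delta_rot":[0,0,0],"claw":1},{"xyz":[0.1,0.07,1.6],"delta_rot":[0,0,0],"claw":1},{"xyz":[0.1,0.07,1.65],"delta_rot":[0,0,0],"claw":1},{"xyz":[0.1,0.07,1.65],"delta_rot":[0,0,0],"claw":1}]'
```

```text
time_s: 3.5
tcp_pos: [0.4823, 0.0388, 0.0724]
eef_rot: [180.0, 0.1, 178.9]
contact_force: [2.7, 0.3, 4.3]
gripper_width: 0.0006
gripper_force: 1.7
```

```bash
python3 -m crank '[{"xyz":[0,0,0.05],"delta_rot":[0,0,0],"claw":1},{"xyz":[0,0,0.1],"delta_rot":[0,0,0],"claw":1},{"xyz":[0,0,0.13],"delta_rot":[0,0,0],"claw":1},{"xyz":[0,0,0.13],"delta_rot":[0,0,0],"claw":1}]'
```

```text
time_s: 4.0
tcp_pos: [0.4821, 0.0388, 0.0683]
eef_rot: [180.0, 0.1, 178.9]
contact_force: [2.3, 0.5, 4.0]
gripper_width: 0.0001
gripper_force: 2.2
```

```bash
python3 -m crank '[{"xyz":[0,0,0.03],"delta_rot":[0,0,0],"claw":1},{"xyz":[0,0,0.03],"delta_rot":[0,0,0],"claw":1}]'
python3 -m crank '[{"xyz":[0,0,-0.5],"delta_rot":[0,0,0],"claw":1},{"xyz":[0,0,-1.4],"delta_rot":[0,0,0],"claw":1},{"xyz":[0,-1.05,-1.4],"delta_rot":[0,0,0],"claw":1},{"xyz":[0,-2.07,-1.4],"delta_rot":[0,0,0],"claw":1},{"xyz":[0,-2.07,-1.4],"delta_rot":[0,0,0],"claw":1},{"xyz":[0,-2.07,-1.4],"delta_rot":[0,0,0],"claw":1}]'
python3 - <<'E'
from plant import optics
import cv2
a=optics.capture('side')['img'][190:330,250:450];b=optics.capture('wrist')['img'][140:260,170:530]
cv2.imwrite('pics/a.png',cv2.vconcat([cv2.resize(a,(420,294),interpolation=cv2.INTER_CUBIC),cv2.resize(b,(420,140))]))
E
```

```text
time_s: 4.25
tcp_pos: [0.482, 0.0387, 0.0674]
eef_rot: [180.0, 0.1, 178.9]
contact_force: [3.2, 0.0, 4.8]
gripper_width: 0.0006
gripper_force: 2.3
time_s: 5.0
tcp_pos: [0.4792, -0.0238, 0.1086]
eef_rot: [-180.0, -0.1, 178.8]
contact_force: [-0.6, 0.2, -0.0]
gripper_width: 0.0007
gripper_force: 0.0
```

View pics/a.png

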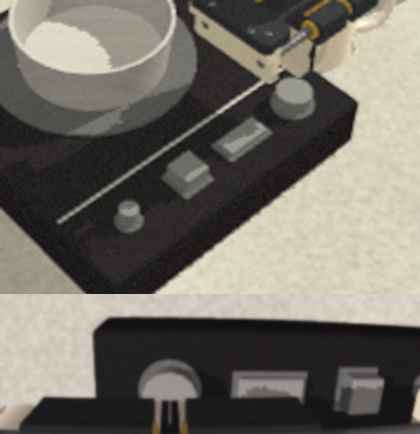

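The bar is clearly down, nearly flush, and the other keys are still up. The fingertips are over the disc, so I press it the same way.

```bash
python3 -m crank '[{"xyz":[0,0,0.6],"delta_rot":[0,0,0],"claw":1},{"xyz":[0,0,0.95],"delta_rot":[0,0,0],"claw":1},{"xyz":[0,0,1.05],"delta_rot":[0,0,0],"claw":1},{"xyz":[0,0,1.1],"delta_rot":[0,0,0],"claw":1},{"xyz":[0,0,1.15],"delta_rot":[0,0,0],"claw":1},{"xyz":[0,0,1.2],"delta_rot":[0,0,0],"claw":1},{"xyz":[0,0,1.25],"delta_rot":[0,0,0],"claw":1},{"xyz":[0,0,1.3],"delta_rot":[0,0,0],"claw":1},{"xyz":[0,0,1.34],"delta_rot":[0,0,0],"claw":1},{"xyz":[0,0,1.34],"delta_rot":[0,0,0],"claw":1}]'
```

```text
time_s: 6.35
tcp_pos: [0.4804, -0.0236, 0.0689]
eef_rot: [-180.0, 0.0, 178.9]
contact_force: [-0.5, 0.2, 0.3]
gripper_width: 0.0005
gripper_force: 0.4
```

```bash
python3 - <<'E'
from plant import optics,r
import cv2
print(r.get_state()['contact_force'],r.get_state()['tcp_pos'])
a=optics.capture('side')['img'][190:330,250:450];b=optics.capture('wrist')['img'][140:260,170:530]
cv2.imwrite('pics/b.png',cv2.vconcat([cv2.resize(a,(600,420),interpolation=cv2.INTER_CUBIC),cv2.resize(b,(600,180))]))
E
```

```text
[-0.47812371  0.19020441  0.31566286] [ 0.48042928 -0.02357939  0.06894145]
```

View pics/b.png

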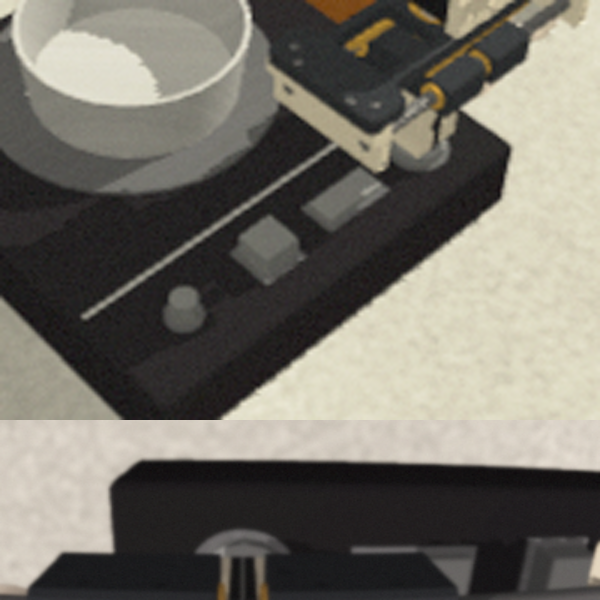

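The disc cap is well down under the tips. I press 1.5 mm more to be sure, then lift and go to the square.

```bash
python3 -m crank '[{"xyz":[0,0,0.03],"delta_rot":[0,0,0],"claw":1},{"xyz":[0,0,0.05],"delta_rot":[0,0,0],"claw":1},{"xyz":[0,0,0.05],"delta_rot":[0,0,0],"claw":1}]'
python3 -m crank '[{"xyz":[0,0,-0.5],"delta_rot":[0,0,0],"claw":1},{"xyz":[0,0,-1.4],"delta_rot":[0,0,0],"claw":1},{"xyz":[0,1.5,-1.4],"delta_rot":[0,0,0],"claw":1},{"xyz":[-0.04,3,-1.4],"delta_rot":[0,0,0],"claw":1},{"xyz":[-0.04,4.13,-1.4],"delta_rot":[0,0,0],"claw":1},{"xyz":[-0.04,4.13,-1.4],"delta_rot":[0,0,0],"claw":1},{"xyz":[-0.04,4.13,-1.4],"delta_rot":[0,0,0],"claw":1}]'
python3 - <<'E'
from plant import optics
import cv2
a=optics.capture('top')['img'][240:300,230:385];b=optics.capture('wrist')['img'][140:260,130:530]
s=optics.capture('side')['img'][190:330,250:450]
cv2.imwrite('pics/c.png',cv2.vconcat([cv2.resize(s,(500,350),interpolation=cv2.INTER_CUBIC),cv2.resize(b,(500,150))]))
E
```

```text
time_s: 6.82
tcp_pos: [0.4806, -0.0236, 0.0678]
eef_rot: [180.0, 0.0, 178.9]
contact_force: [-1.4, 0.3, 4.4]
gripper_width: 0.0005
gripper_force: 2.2
time_s: 7.7
tcp_pos: [0.4837, 0.1002, 0.1093]
eef_rot: [-180.0, -0.0, 178.9]
contact_force: [-0.2, -0.4, -0.3]
gripper_width: 0.0004
gripper_force: 0.0
```

View pics/c.png

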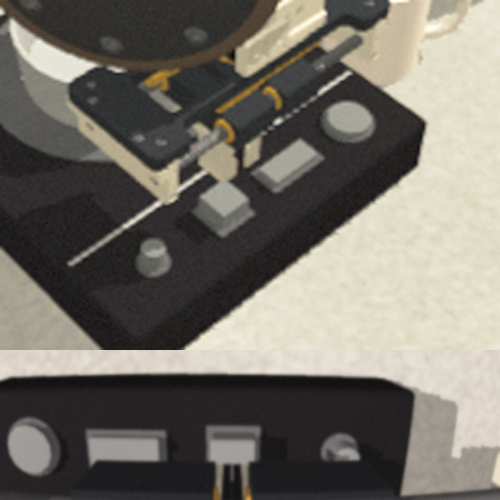

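Bar and disc are both down, square and dot are up, and the fingertips are in line with the square. Now I press it.

```bash
python3 -m crank '[{"xyz":[0.03,0,0.6],"delta_rot":[0,0,0],"claw":1},{"xyz":[0.03,0,0.95],"delta_rot":[0,0,0],"claw":1},{"xyz":[0.03,0,1.05],"delta_rot":[0,0,0],"claw":1},{"xyz":[0.03,0,1.1],"delta_rot":[0,0,0],"claw":1},{"xyz":[0.03,0,1.15],"delta_rot":[0,0,0],"claw":1},{"xyz":[0.03,0,1.2],"delta_rot":[0,0,0],"claw":1},{"xyz":[0.03,0,1.25],"delta_rot":[0,0,0],"claw":1},{"xyz":[0.03,0,1.3],"delta_rot":[0,0,0],"claw":1},{"xyz":[0.03,0,1.35],"delta_rot":[0,0,0],"claw":1},{"xyz":[0.03,0,1.39],"delta_rot":[0,0,0],"claw":1},{"xyz":[0.03,0,1.39],"delta_rot":[0,0,0],"claw":1}]'
python3 -m crank '[{"xyz":[0,0,-0.5],"delta_rot":[0,0,0],"claw":1},{"xyz":[0,0,-2],"delta_rot":[0,0,0],"claw":1},{"xyz":[0,0,-4],"delta_rot":[0,0,0],"claw":1},{"xyz":[0,-2,-4.5],"delta_rot":[0,0,0],"claw":1},{"xyz":[0,-4,-4.5],"delta_rot":[0,0,0],"claw":1},{"xyz":[0,-6,-4.5],"delta_rot":[0,0,0],"claw":1},{"xyz":[0,-8,-4.5],"delta_rot":[0,0,0],"claw":1},{"xyz":[0,-9,-4.5],"delta_rot":[0,0,0],"claw":1},{"xyz":[0,-9,-4.5],"delta_rot":[0,0,0],"claw":1},{"xyz":[0,-9,-4.5],"delta_rot":[0,0,0],"claw":1}]'
python3 - <<'E'
from plant import optics
import cv2
s=optics.capture('side')['img']
cv2.imwrite('pics/d.png',cv2.resize(s[90:350,170:470],None,fx=2.2,fy=2.2,interpolation=cv2.INTER_CUBIC))
E
```

```text
time_s: 9.22
tcp_pos: [0.4832, 0.1004, 0.0678]
eef_rot: [180.0, 0.0, 178.9]
contact_force: [-0.5, -2.8, 4.0]
gripper_width: 0.0006
gripper_force: 1.5
time_s: 10.48
tcp_pos: [0.4778, -0.1693, 0.2026]
eef_rot: [180.0, 0.0, 178.8]
contact_force: [-0.6, 0.5, 0.2]
gripper_width: 0.0004
gripper_force: 0.0
```

View pics/d.png

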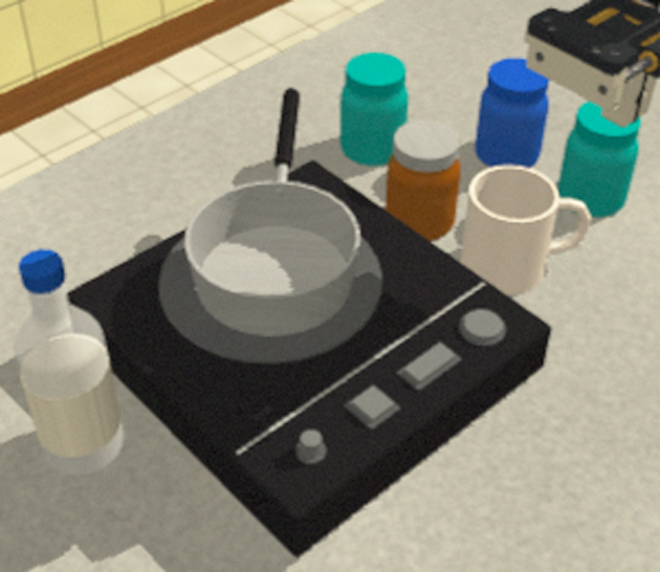

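Bar, disc and square are well down and the dot is up. Pan, bottle, mug and jar are undisturbed and the arm is clear.

```bash
python3 -c "
from plant import job
print(job.close_job())"
```

```text
the job is handed in; nothing more can be done
None
```

The bar, large round and square keys were pressed gently in that order and stayed down; the small round key is still up, nothing else moved, and the job was handed in at about 10.5 s.

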